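# Clamp a stool-leg blank in the angled boring jig

### The job

Pick up the long pine leg blank (not the short offcut) and lay it flat on the sloping bed of the boring jig, long side against the fence and lower end home on the ledge, while the clamp is still open. Then push the toggle clamp's handle down over centre until it locks at its stop, so that the pad holds the blank, and let go of everything. Leave the other things on the bench where they are.

Things in the scene. Friction and masses are not known exactly. Their poses are not given: they have to be found in the camera images.
- blank: the stool-leg blank: a plain square pine bar 190 x 44 x 44 mm, about 0.18 kg, lying on the bench. Origin at the centre of its underside, x along its length, z up. Both ends and all four long faces are alike.
- blank_mid (a point): the middle of the blank (22 mm above its underside); axes as blank
- bed: plywood bed of the angled boring jig, fixed, sloping 30 degrees, facing away from the robot. Origin: the corner on its surface where ledge meets fence, 50 mm above the bench; x up the slope along the fence, y level, roughly to the robot's right, z square off the bed (30 degrees from vertical, leaning away from the robot). Surface at z = 0, x = -18 to 205, y = -165 to 30 mm. Wood rubs at about 0.5 to 0.7: a blank on it may stay or slide down.
- home (a point): where the middle of the blank is when it is home on the bed (bed x = 95, y = -22, z = 22 mm); axes as the bed; the blank's length along x, either end down
- ledge (a point): middle of the inner face of the ledge across the bed's low end (bed x = 0, y = -22, z = 15 mm); the ledge stands 30 mm off the bed, is 18 mm thick and spans bed y = -60 to 16 mm; axes as the bed
- fence (a point): middle of the inner face of the short fence on the bed's +y side (bed x = 37, y = 0, z = 15 mm); 30 mm high, 18 mm thick, from bed x = 0 to 75 mm only, so higher up both sides of a blank are free; axes as the bed
- hinge (a point): hinge of the toggle clamp's handle (bed x = 40, y = -140, z = 65 mm), hinge line along bed x; axes as the bed. The riser and the two steel side plates of the clamp are 50 mm wide along x, span bed y = -160 to -72 mm and reach bed z = 75 mm
- clamp_handle (a joint): angle q (rad) of the clamp's handle: 0 up (open), 1.12 down at its stop. From its hinge it points to (0, -cos(1 - q), sin(1 - q)) in bed axes: at first up and outward, at last along -y. Light friction (0.1 N m); stays where left until the pad meets a blank (about q = 0.7); then resists (5 to 8 N at the grip), springs back if let go, passes centre at about 1.0 and snaps on to its stop.
- handle_grip (a point): point on the centre line of the handle, 120 mm from its hinge. The handle is a round black grip 22 mm in diameter from 55 to 155 mm from the hinge; the point's own -y axis points along the handle away from the hinge, its x along the hinge line
- clamp_arm: the clamp's steel holding arm, 75 mm long, 14 mm wide. Origin on its own hinge at bed x = 40, y = -90, z = 50 mm; its own y points along the arm. Open, it stands up off the bed beside the blank's place (75 degrees); it swings down over the blank as the handle goes down, linked to it
- clamp_pad: rubber pad, 22 mm in diameter, sprung (10 N per mm), 68 mm out on the clamp's arm. Origin at the centre of its pressing face. Clamped, it presses on the blank's top at bed x = 40, y = -22 mm with about 25 N. Open, it stands 90 mm or more off the bed, just beside the blank's place
- offcut: a short pine offcut of the same 44 x 44 mm section, only 100 mm long, lying flat beside the blank (the two may have changed places): leave it; origin at the centre of its underside, x along its length
- mallet: hammer, 280 mm, lying on the right; bystander
- glue: white glue bottle, 60 mm diameter, 170 mm tall, standing; bystander
- square: carpenter's try square lying flat, wooden stock 120 mm, steel blade 170 mm; bystander
- tape: black tape measure, about 70 x 62 x 36 mm; bystander
- sander_block: cork sanding block 110 x 62 x 26 mm; bystander
- pencil_tin: open aluminium tin, 72 mm diameter, 90 mm tall; bystander
- bar_clamp: bar clamp lying flat, 240 mm bar; bystander
Not all that is in view belongs to the job. What is shaped like the blank but pink is not meant.

How it is judged:
By the outcome, as a careful person would: the job done as asked, in the order asked, and still so for the second after the job is handed in, with the robot touching nothing.
It also fails if it takes over 64 s, if anything falls off the work surface, if the arm or the gripper's body presses on something with over 40 N, if the wrist force passes 120 N, or if a joint passes its speed limit or range.

### The arm

A 6-joint arm with a two-finger parallel gripper is mounted at the origin on the work surface. World frame = base frame: x ahead of the robot, y to its left, z up, the work surface at z = 0. Lengths are in mm, angles in rad, forces in N, time in s.
With the tool pointing down it reaches from about 275 to 750 mm from the base axis. Payload 10.2 kg.
Tool frame: the origin (TCP) lies at the very end of the fingers, on their centre line; the grasp point (between the pads) lies 19 mm behind it (ctrl.grip_depth is the distance from the TCP to the grasp point, in mm); z points along the fingers, x is the direction in which the jaws open and shut, and the axes are right-handed (so a half turn about z gives the same grasp; the last joint's range is limited). The gripper opens to 85 mm and grips with 20 to 120 N. Pads are 22 mm wide; open, the fingers measure 114 mm over their backs; the gripper's body (76 mm by 85 mm) begins 54 mm behind the grasp point. The pads swing forward as they close: fully open they stand 13 mm farther back than shut.
Start: joints at [-0.223, 0.313, 1.498, -0, 1.331, -0.223], TCP at [525.006, -0.013, 231.294] pointing down, gripper open.
Joint ranges: [-2.94, 2.94], [-0.97, 2.17], [0.19, 2.56], [-1.23, 4.37], [0.02, 3.11], [-2.88, 2.88]. Speed limits (rad/s): [2.39, 2.39, 3.01, 3.14, 3.14, 3.14].

### API

Orientations are given as a unit quaternion [w, x, y, z].
In Python, from rig import ctrl gives the robot as it stands.
- The arm moves only by the tool play_rows, never from a script. Its argument "motion" is a list of rows, each a list of 2 entries, a list of its own where there are three numbers: the shift along the tool's x, y, z in mm, then the turn, a rotation vector about the tool's x, y, z in degrees. A call has 1 to 20 rows; each row shifts and turns the commanded pose from where the row before left it, along the tool's axes as they then stand; what a row does not reach is not made up. A row lasts 1/12 s, in which the tool goes at most 41.7 mm and 7.16 degrees, less where a joint would pass 70% of its speed; a pose out of reach is approached as far as the arm can. A call with a gripper value outside its range is refused whole. "fingers" is the finger opening in mm, from 0 to 85.4, set as the call begins (left out, the last holds). The fingers move at their own pace and stop on an object; "squeeze" is the grip in N (left out, the last holds). Time passes only in rows, so rows that do not move let the fingers close. It gives the time, the measured TCP pose, the force and the opening at its end, in the units of the state.
- ctrl.sense(): the state, without advancing time (a new reading comes with each control period).
- ctrl.capture(name): name is "scene" or "side" or "wrist"; returns the picture (420x560x3 uint8, red, green, blue); there is no depth.
- ctrl.get_calibration(name): a dict with "K" (3x3 intrinsics, pixels), "R" (3x3) and "t" (3): a world point X has camera coordinates R X + t; the wrist camera has in their place "tool_from_camera" (4x4, takes a point from camera to tool coordinates, whose origin is the TCP and whose axes are the tool frame's). Camera axes: x right, y down, z forward; pixel columns grow to the right and rows downward; lengths in mm; the calibration is good to about 2 mm. A picture is of the moment at which its call begins: read the wrist's pose just before it. get_calibration takes no time and is no camera call.
- ctrl.finish_job(): hands the job in, once; it reports no verdict.
Trained networks look in the newest picture that a camera, given by its name, has taken for a name from the list of things; names that differ only in an ending like _2 or _b are one class to them, and where a whole thing is asked for, a point or a joint stands for the part that bears it (a point fixed in the world has none). Each returns a list of dicts, best first, with "p" (0 to 1); they miss things now and then, are a little off and sometimes report something else, mostly with a low value. They report only what shows in the picture. A call takes as long as a camera call. They do not tell look-alikes from the thing itself.
- ctrl.spot_in(camera, name): "position" ([column, row] as shares, 0 to 1, of the picture: columns of its width, rows of its height, amid what is visible of it).
The state is a dict: "time_s": time; "joints": joint angles; "dq": joint speeds; "tau": joint torques, N m; "eef_pos": TCP position; "ee_rot": TCP orientation; "force": force on the tool from outside, world axes, zero at the start; "wrist_torque": the same for the moment, N m; "grip_width": opening from 0.0 (shut) to 1.0 (fully open).
Only numpy, scipy, OpenCV 4.12 (cv2) and the standard library are available. Lean on these libraries where they do the work, as an engineer would, in place of code of your own. Each camera call takes 0.05 s, during which the arm holds its last target. There are 200 camera calls.

## Working session

There is one attempt and no reset: what is moved stays moved. The work goes in short steps, Python scripts to look and compute and a tool call to move; the robot and the scene stay as the last step left them, time stands still between calls to the robot, and variables do not carry over. Pictures are saved under pics/ and viewed, about 8 in all and at most 12, crops included, and the job is handed in when it is done.

Besides the shell and the picture viewer there is one more tool, called after ">>>" as a command line: name --argument value ..., lists and objects as JSON in quotes. play_rows: Moves the arm, as the interface text tells. Its arguments: {"type":"object","properties":{"motion":{"type":"array"},"fingers":{"type":"number"},"squeeze":{"type":"number"}},"required":["motion"]}

```bash
mkdir -p pics; ls
python3 - <<'E'
from rig import ctrl
import cv2,numpy as np
s=ctrl.sense();print({k:np.round(v,3).tolist() for k,v in s.items()})
ims=[]
for c in ["scene","side"]:
    im=ctrl.capture(c);cv2.imwrite(f"pics/{c}0.png",im[:,:,::-1])
    k=ctrl.get_calibration(c);print(c,{a:np.round(b,4).tolist() for a,b in k.items()})
    for n in ["blank","offcut","bed","clamp_handle","clamp_pad","handle_grip","clamp_arm","ledge","fence"]:
        try:print(n,[(round(d['p'],2),round(d['position'][0]*560),round(d['position'][1]*420)) for d in ctrl.spot_in(c,n)][:4])
        except Exception as e:print(n,e)
print(ctrl.get_calibration("wrist"))
E
```

```text
pics
{'time_s': 0.0, 'joints': [-0.223, 0.313, 1.498, 0.0, 1.331, -0.223], 'dq': [0.0, -0.0, -0.001, 0.002, -0.001, 0.003], 'tau': [-0.001, -41.226, -25.974, -0.0, 0.004, -0.0], 'eef_pos': [524.727, 0.066, 230.74], 'ee_rot': [-0.0, 1.0, 0.0, -0.001], 'force': [0.061, -0.676, 0.066], 'wrist_torque': [-0.008, -0.064, 0.057], 'grip_width': 0.995}
scene {'K': [[411.302, 0.0, 274.8751], [0.0, 411.302, 206.0238], [0.0, 0.0, 1.0]], 'R': [[-0.0862, 0.9962, -0.0083], [0.7997, 0.0642, -0.597], [-0.5942, -0.0581, -0.8022]], 't': [90.5589, -353.1308, 1530.7998]}
blank [(0.86, 187, 242), (0.84, 199, 165)]
offcut [(0.82, 195, 201)]
bed [(0.66, 326, 209)]
clamp_handle [(0.75, 384, 213)]
clamp_pad [(0.39, 334, 219), (0.38, 324, 211)]
handle_grip [(0.79, 385, 214)]
clamp_arm []
ledge [(0.61, 326, 208)]
fence [(0.63, 325, 212)]
side {'K': [[421.7932, 0.0, 275.4115], [0.0, 421.7932, 212.1681], [0.0, 0.0, 1.0]], 'R': [[-0.9519, -0.3062, 0.006], [-0.2027, 0.615, -0.762], [0.2297, -0.7266, -0.6475]], 't': [528.1206, 271.8849, 1159.7182]}
blank [(0.86, 282, 207), (0.73, 371, 212), (0.27, 250, 252)]
offcut [(0.96, 323, 205)]
bed [(0.6, 283, 271)]
clamp_handle [(0.67, 326, 385), (0.56, 238, 272)]
clamp_pad []
handle_grip [(0.93, 232, 276), (0.62, 213, 244)]
clamp_arm [(0.74, 248, 251), (0.32, 248, 245)]
ledge [(0.77, 279, 271)]
fence [(0.9, 280, 269)]
{'K': array([[359.67731617,   0.        , 281.93921433],
       [  0.        , 359.67731617, 214.93561834],
       [  0.        ,   0.        ,   1.        ]]), 'tool_from_camera': array([[ 9.99999290e-01,  1.02345487e-03, -6.10461274e-04,
        -7.68805954e-01],
       [-8.00662213e-04,  9.56439714e-01,  2.91928815e-01,
        -7.45598337e+01],
       [ 8.82645372e-04, -2.91928119e-01,  9.56439854e-01,
        -1.43148989e+02],
       [ 0.00000000e+00,  0.00000000e+00,  0.00000000e+00,
         1.00000000e+00]])}
```

Run:
```python
import cv2,numpy as np
a=cv2.imread("pics/scene0.png");b=cv2.imread("pics/side0.png")
cv2.imwrite("pics/v1.png",cv2.resize(a[110:320,130:430],(800,560),interpolation=cv2.INTER_CUBIC))
cv2.imwrite("pics/v2.png",cv2.resize(b[150:420,120:480],(800,600),interpolation=cv2.INTER_CUBIC))
```

```text
(no output)
```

View pics/v1.png

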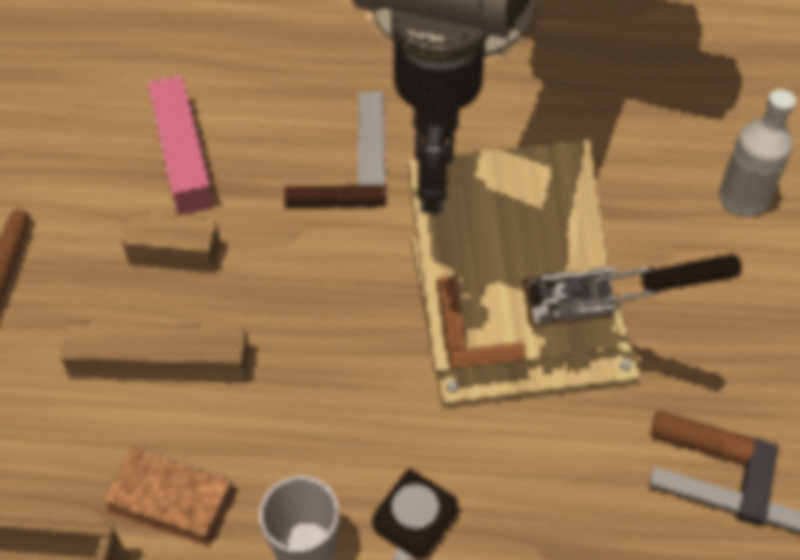

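View pics/v2.png

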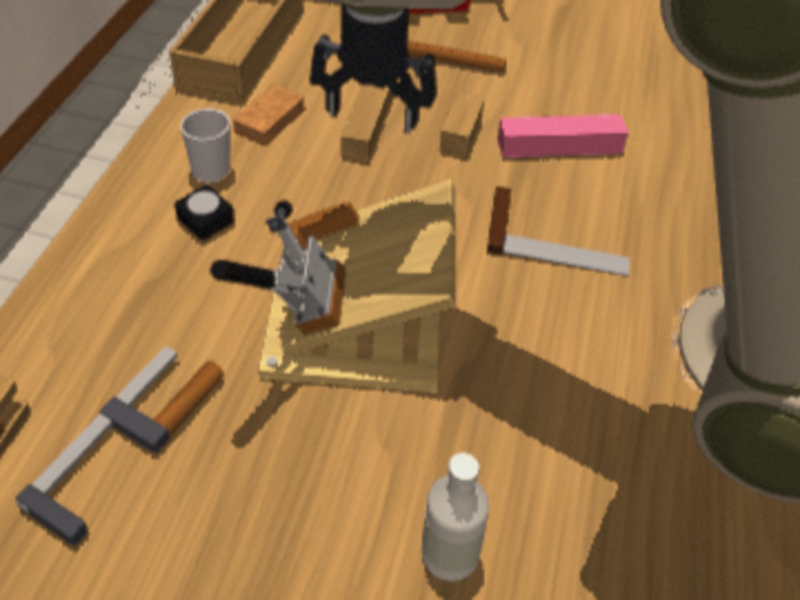

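Shown: the blank candidates in scene are the long pine bar at px (188,241) [side (282,207)], the short offcut at (194,201) and the pink bar at (198,164). By description it is the long pine one. The bed is at about (326,209), with its fence on the left and the clamp open on the right.

```bash
cat > h.py <<'E'
import numpy as np,cv2
from scipy.spatial.transform import Rotation as Rn
from scipy.optimize import least_squares
from rig import ctrl
def cam(c,s=None):
    k=ctrl.get_calibration(c)
    if c!="wrist": return k["K"],np.array(k["R"]),np.array(k["t"])
    q=np.array(s["ee_rot"]);T=np.eye(4);T[:3,:3]=Rn.from_quat(q[[1,2,3,0]]).as_matrix();T[:3,3]=s["eef_pos"]
    W=np.linalg.inv(T@k["tool_from_camera"]);return k["K"],W[:3,:3],W[:3,3]
def proj(C,X):
    K,R,t=C;p=(np.atleast_2d(X)@R.T+t)@K.T;return p[:,:2]/p[:,2:]
def plane(C,uv,z):
    K,R,t=C;d=R.T@np.linalg.inv(K)@np.r_[uv,1];o=-R.T@t;return o+d*(z-o[2])/d[2]
def bedT(x,y,a):
    c,s=np.cos(np.pi/6),.5
    B=np.array([[-c,0,s],[0,-1,0],[s,0,c]]).T
    return Rn.from_euler('z',a).as_matrix()@B,np.array([x,y,50.])
def bed(p,X):
    B,o=bedT(*p);return np.atleast_2d(X)@B.T+o
def box(x0,x1,y0,y1,z0,z1):
    return [(a,b) for a in np.array(np.meshgrid([x0,x1],[y0,y1],[z0,z1])).T.reshape(-1,3) for b in np.array(np.meshgrid([x0,x1],[y0,y1],[z0,z1])).T.reshape(-1,3) if (a!=b).sum()==1 and (a<=b).all()]
E
python3 - <<'E'
from h import *
S=cam("scene");D=cam("side")
for n,u in [("blank",(188,241)),("off",(194,201)),("pink",(198,164))]: print(n,plane(S,u,25).round())
print("blank side",plane(D,(282,207),30).round())
# clicks in crops -> px
sc=lambda u,v:(130+u*.375,110+v*.375); sd=lambda u,v:(120+u*.45,150+v*.45)
obs=[(S,sc(590,140),(205,-165,0)),(S,sc(410,160),(205,30,0)),(S,sc(525,347),(0,-60,30)),(S,sc(440,280),(75,18,30)),(S,sc(738,262),(40,-140-155*.54,65+155*.84)),
 (D,sd(453,182),(205,30,0)),(D,sd(453,297),(205,-165,0)),(D,sd(215,268),(40,-140-155*.54,65+155*.84))]
f=lambda p:np.concatenate([proj(C,bed(p,X))[0]-u for C,u,X in obs])
r=least_squares(f,[600,0,0],loss='soft_l1',x_scale=[100,100,.3]);print(r.x,f(r.x).reshape(-1,2).round(1).tolist())
E
```

```text
blank [ 607. -285.   25.]
off [ 465. -298.   25.]
pink [ 314. -315.   25.]
blank side [ 606. -234.   30.]
[5.95715764e+02 4.05542391e+01 2.27155707e-01] [[-0.2, -0.6], [-0.4, -0.5], [0.1, -2.5], [-0.2, -1.4], [-0.3, 0.7], [-2.4, -1.5], [-2.4, 0.7], [0.0, 1.5]]
```

>>> play_rows --motion '[[[12,33,0],[0,0,0]],[[12,33,0],[0,0,0]],[[12,33,0],[0,0,0]],[[12,33,0],[0,0,0]],[[0,0,0],[0,0,0]],[[0,0,0],[0,0,0]]]' --fingers 85

```text
time_s: 1.5
eef_pos: [573.0, -133.4, 230.6]
ee_rot: [-0.0, 1.0, -0.001, -0.0]
force: [-0.4, 0.4, 0.2]
grip_width: 0.995
```

Run:
```python
from h import *
s=ctrl.sense();im=ctrl.capture("wrist")[:,:,::-1].copy();cv2.imwrite("pics/w1.png",im)
import pickle;pickle.dump(s,open("w1.pkl","wb"))
print(s["eef_pos"],s["joints"])
C=cam("wrist",s)
for n in ["blank","offcut","bed"]:print(n,[(round(d['p'],2),np.round(np.array(d['position'])*[560,420]),plane(C,np.array(d['position'])*[560,420],30).round()) for d in ctrl.spot_in("wrist",n)])
im=cv2.resize(im,(800,600));p=[595.7,40.6,.227]
for b in [(0,75,0,18,0,30),(-18,0,-60,16,0,30),(-18,205,-165,30,-.1,0)]:
    for e in box(*b):
        q=(proj(C,bed(p,np.array(e)))*800/560).astype(int).tolist();cv2.line(im,q[0],q[1],(255,0,0),1)
cv2.imwrite("pics/v3.png",im)
```

```text
[ 573.02585394 -133.35650388  230.64293904] [-4.27681205e-01  4.55012723e-01  1.29595889e+00  9.65758134e-05
  1.39154915e+00 -4.25400436e-01]
blank [(0.75, array([314., 305.]), array([ 607., -266.,   30.])), (0.56, array([ 66., 332.]), array([ 332., -299.,   30.]))]
offcut [(0.65, array([187., 336.]), array([ 466., -305.,   30.]))]
bed [(0.79, array([138.,  18.]), array([449.,  13.,  30.]))]
```

View pics/v3.png

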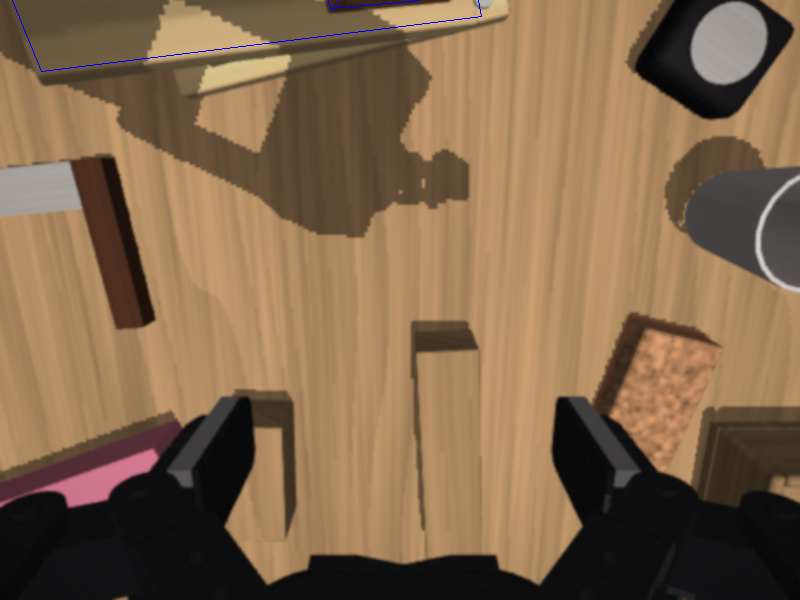

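Here the blank is the long bar with its near top end at about (447,350) of 800×600. The offcut is at (270,480), the pink bar is lower left, and the bed outline matches well.

Run:
```python
from h import *
import pickle
s=pickle.load(open("w1.pkl","rb"));C=cam("wrist",s);S=cam("scene")
for u in [(416,352),(478,348),(426,552),(481,552)]: print(plane(C,np.array(u)*.7,44).round(1))
# scene crop: top face corners: right end top (247,330 ),(250,345 front) ; left (65,350)
for u in [(247,353),(64,358)]: print("scene front top",plane(S,(130+u[0]*.375,110+u[1]*.375),44).round(1))
im=cv2.imread("pics/scene0.png")
cv2.imwrite("pics/v4.png",cv2.resize(im[180:265,140:240],(800,680),interpolation=cv2.INTER_CUBIC)[:600])
```

```text
[ 580.9 -191.8   44. ]
[ 623.5 -188.8   44. ]
[ 589.8 -360.4   44. ]
[ 632.9 -360.4   44. ]
scene front top [ 615.2 -182.8   44. ]
scene front top [ 636.6 -371.4   44. ]
```

View pics/v4.png

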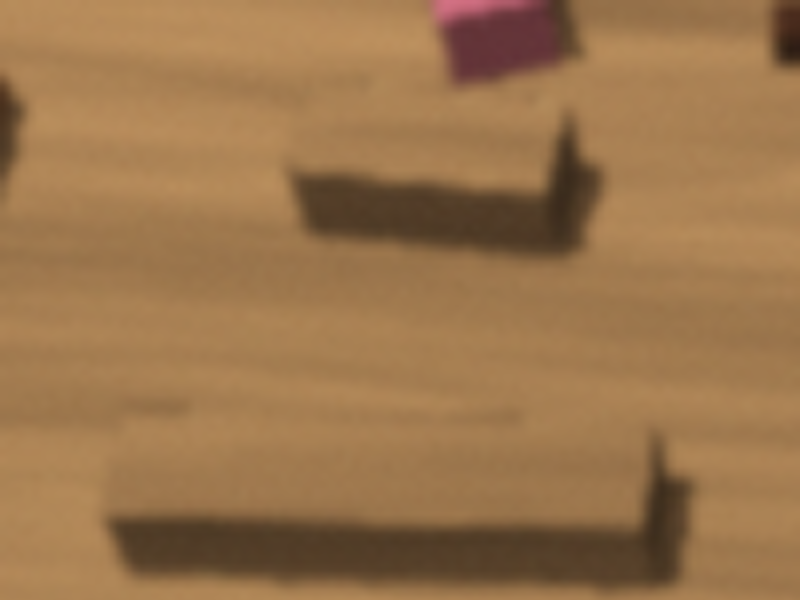

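>>> play_rows --motion '[[[8.2,33.4,0],[0,0,0]],[[8.2,33.4,0],[0,0,0]],[[8.2,33.4,0],[0,0,0]],[[8.2,33.4,0],[0,0,0]],[[0,0,20],[0,0,-3.1]],[[0,0,35],[0,0,0]],[[0,0,35],[0,0,0]],[[0,0,30],[0,0,0]],[[0,0,0],[0,0,0]],[[0,0,0],[0,0,0]]]'

```text
time_s: 2.53
eef_pos: [605.7, -264.7, 111.3]
ee_rot: [-0.001, 1.0, 0.028, -0.001]
force: [0.5, -0.1, 1.2]
grip_width: 0.997
```

Run:
```python
from h import *
s=ctrl.sense();im=ctrl.capture("wrist")[:,:,::-1].copy()
print(s["eef_pos"],s["joints"])
C=cam("wrist",s)
im=cv2.resize(im,(800,600))
R=Rn.from_euler('z',.054).as_matrix()
for e in box(-22,22,-95,95,0,44):
    q=(proj(C,np.array(e)@R.T+[607.2,-285,0])*800/560).astype(int).tolist();cv2.line(im,q[0],q[1],(255,0,0),1)
cv2.imwrite("pics/v5.png",im)
```

```text
[ 605.72624315 -264.66748682  111.29303001] [-5.88815677e-01  7.15413074e-01  1.18619832e+00  3.69214180e-05
  1.24176299e+00 -6.43952313e-01]
```

View pics/v5.png

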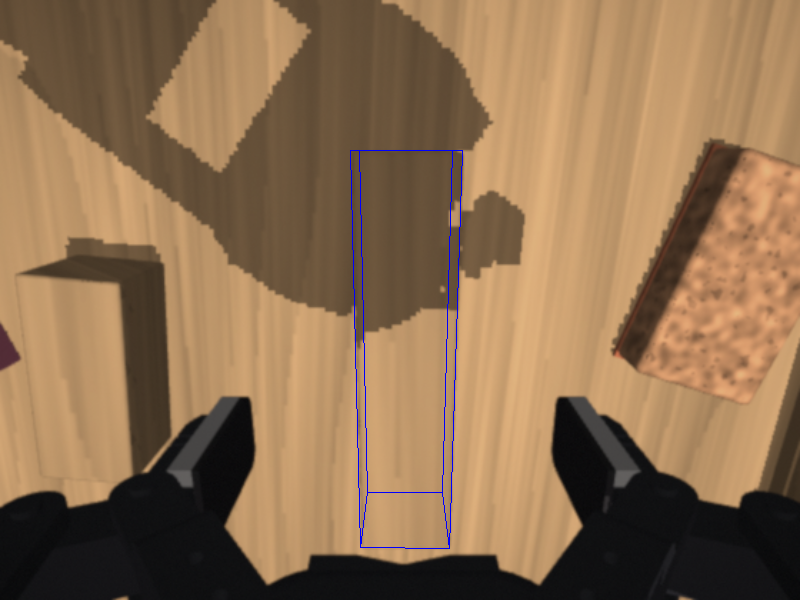

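The outline lies over the blank's sides, between the fingers (blank edges at columns 352 and 462). The offcut at (80,370) and the cork block at (720,270) are clear of the fingers.

>>> play_rows --motion '[[[0,2,30],[0,0,0]],[[0,0,30],[0,0,0]],[[0,0,26],[0,0,0]],[[0,0,15],[0,0,0]],[[0,0,0],[0,0,0]],[[0,0,0],[0,0,0]]]'

```text
time_s: 3.08
eef_pos: [607.0, -268.0, 12.6]
ee_rot: [0.001, 1.0, 0.027, 0.001]
force: [0.0, 0.0, -0.3]
grip_width: 0.995
```

>>> play_rows --motion '[[[0,0,0],[0,0,0]],[[0,0,0],[0,0,0]],[[0,0,0],[0,0,0]],[[0,0,0],[0,0,0]],[[0,0,0],[0,0,0]],[[0,0,0],[0,0,0]],[[0,0,0],[0,0,0]],[[0,0,0],[0,0,0]],[[0,0,0],[0,0,0]],[[0,0,0],[0,0,0]]]' --fingers 25 --squeeze 50

```text
time_s: 3.92
eef_pos: [606.6, -268.0, 11.9]
ee_rot: [0.001, 1.0, 0.027, 0.001]
force: [-0.6, 0.6, 5.8]
grip_width: 0.506
```

>>> play_rows --motion '[[[0,0,-20],[0,0,0]],[[0,0,-40],[0,0,0]],[[0,0,-40],[0,0,0]],[[0,0,-40],[0,0,0]],[[0,0,-40],[0,0,0]],[[0,0,-40],[0,0,0]],[[0,0,0],[0,0,0]],[[0,0,0],[0,0,0]]]'

```text
time_s: 4.58
eef_pos: [606.4, -267.9, 232.7]
ee_rot: [0.001, 1.0, 0.027, 0.002]
force: [0.7, -0.6, -1.9]
grip_width: 0.506
```

>>> play_rows --motion '[[[0,0,-20],[0,0,-6]],[[0,0,-20],[0,0,-7]],[[0,0,-20],[0,0,-7]],[[0,0,-20],[0,0,-7]],[[0,0,0],[0,0,-7]],[[0,0,0],[0,0,-7]],[[0,0,0],[0,0,-7]],[[0,0,0],[0,0,-7]],[[0,0,0],[0,0,-7]],[[0,0,0],[0,0,-7]],[[0,0,0],[0,0,-7]],[[0,0,0],[0,0,-7]],[[0,0,0],[0,0,-7]],[[0,0,0],[0,0,-7]],[[0,0,0],[0,0,-2.9]],[[0,0,0],[0,0,0]],[[0,0,0],[0,0,0]]]'

```text
time_s: 6.0
eef_pos: [605.7, -267.5, 308.7]
ee_rot: [-0.001, 0.623, 0.782, -0.0]
force: [0.4, 0.2, -0.7]
grip_width: 0.509
```

>>> play_rows --motion '[[[0,0,0],[5,0,0]],[[0,0,0],[5,0,0]],[[0,0,0],[5,0,0]],[[0,0,0],[5,0,0]],[[0,0,0],[5,0,0]],[[0,0,0],[5,0,0]],[[0,0,0],[0,0,0]],[[0,0,0],[0,0,0]]]'

```text
time_s: 6.67
eef_pos: [606.8, -267.7, 307.2]
ee_rot: [-0.162, 0.601, 0.756, -0.202]
force: [-0.5, -0.9, -0.7]
grip_width: 0.505
```

```bash
cat >> h.py <<'E'
P=[595.7,40.6,.227]
def show(s,b,p=None,yaw_only=False):
    "shift in tool axes, rotvec deg, to reach TCP at bed point b with tool y=-bx, z=-bz"
    B,o=bedT(*(p or P));q=np.array(s["ee_rot"]);T=Rn.from_quat(q[[1,2,3,0]]).as_matrix()
    G=np.c_[-B[:,1],-B[:,0],-B[:,2]]
    print("tcp in bed",(B.T@(np.array(s["eef_pos"])-o)).round(1),"force bed",(B.T@np.array(s["force"])).round(1),"j",np.round(s["joints"],2),"t",s["time_s"],"w",s["grip_width"])
    print("shift",(T.T@(B@np.array(b)+o-s["eef_pos"])).round(1),"turn",np.degrees(Rn.from_matrix(T.T@G).as_rotvec()).round(1))
E
python3 -c "
from h import *
s=ctrl.sense();print(s['eef_pos']);show(s,(130,-30,130))"
```

```text
[ 606.78532533 -267.66952308  307.186116  ]
tcp in bed [179.3 302.9 193.4] force bed [ 0.2  0.7 -1. ] j [-0.47  1.01  0.22 -0.43  2.28 -2.49] t 6.6667 w 0.5050720367871584
shift [332.7  49.6  63.9] turn [-0.  -0.1  0. ]
```

>>> play_rows --motion '[[[33,5,0],[0,0,0]],[[33,5,0],[0,0,0]],[[33,5,0],[0,0,0]],[[33,5,0],[0,0,0]],[[33,5,0],[0,0,0]],[[33,5,0],[0,0,0]],[[33,5,0],[0,0,0]],[[33,5,0],[0,0,0]],[[33,5,0],[0,0,0]],[[33,5,0],[0,0,0]],[[0,0,0],[0,0,0]],[[0,0,0],[0,0,0]],[[0,0,0],[0,0,0]]]'

```text
time_s: 7.75
eef_pos: [573.3, 62.9, 286.5]
ee_rot: [-0.16, 0.602, 0.756, -0.201]
force: [0.6, -0.2, -1.0]
grip_width: 0.506
```

Run:
```python
from h import *
s=ctrl.sense();show(s,(122,-27,60))
tiles=[]
for c in ["scene","wrist","side"]:
    im=ctrl.capture(c)[:,:,::-1].copy();C=cam(c,s);cv2.imwrite(f"pics/a_{c}.png",im)
    im=cv2.resize(im,None,fx=3,fy=3,interpolation=cv2.INTER_CUBIC)
    for b in [(0,75,0,18,0,30),(-18,0,-60,16,0,30),(-18,205,-165,30,-.1,0)]:
        for e in box(*b):
            q=(proj(C,bed(P,np.array(e)))*3).astype(int).tolist();cv2.line(im,q[0],q[1],(255,0,0),1)
    o=(proj(C,bed(P,np.array([[70,-60,20]])))*3).astype(int)[0];print(c,o)
    w=400 if c!="wrist" else 840
    h=300 if c!="wrist" else 630
    if c=="wrist": o=[840,630]
    t=im[max(0,o[1]-h):o[1]+h,max(0,o[0]-w):o[0]+w];tiles.append(t)
    cv2.imwrite(f"pics/b_{c}.png",cv2.resize(t,(800,600)))
```

```text
tcp in bed [132.8 -26.8 196.4] force bed [-1.   0.3 -0.6] j [-0.04  0.74  0.79 -0.15  2.12 -1.88] t 7.75 w 0.5060413760280668
shift [  0.2  10.4 136.4] turn [ 0.2 -0.  -0.1]
scene [968 637]
wrist [948 765]
side [820 790]
```

View pics/b_scene.png

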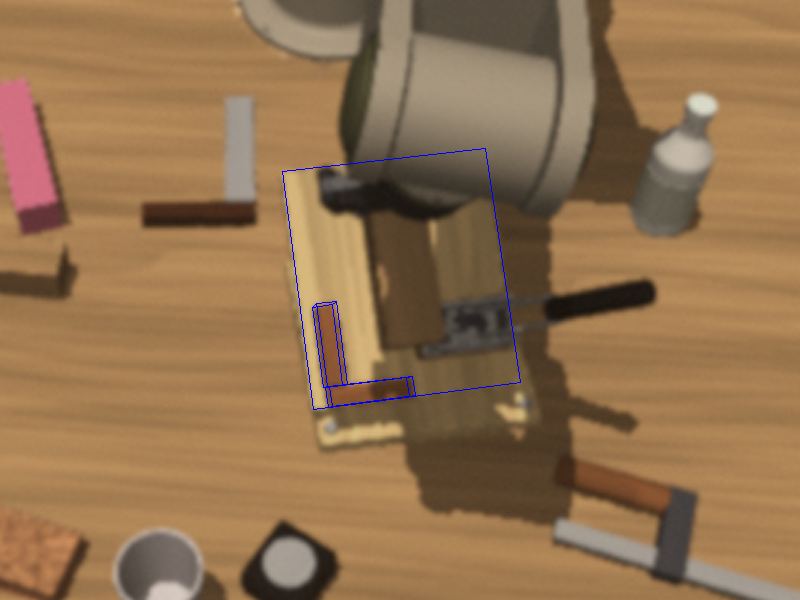

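View pics/b_wrist.png

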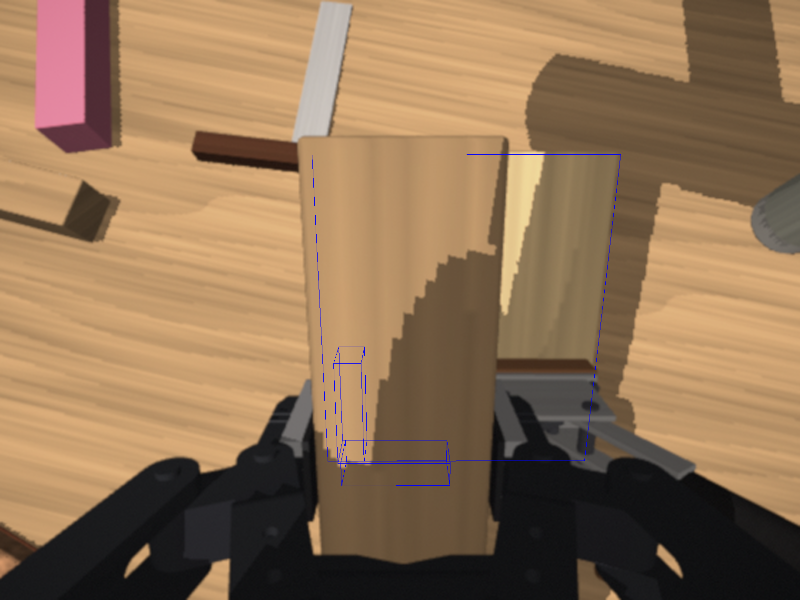

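The scene overlay sits on the fence (328,345) and ledge (370,392) to within about 1 px. In the wrist view the blank lies square between the pads, its upper end at row 137.

Run:
```python
from h import *
k=ctrl.get_calibration("wrist");M=k["tool_from_camera"]
for u in [(300,137),(508,137),(322,552),(490,552),(312,370),(500,370)]:
    d=M[:3,:3]@np.linalg.inv(k["K"])@np.r_[np.array(u)*.7,1];o=M[:3,3];print(u,(o+d*(-32-o[2])/d[2]).round(1))
```

```text
(300, 137) [-20.7 -78.  -32. ]
(508, 137) [ 21.8 -78.  -32. ]
(322, 552) [-20.9  25.9 -32. ]
(490, 552) [ 23.3  25.8 -32. ]
(312, 370) [-20.9 -26.2 -32. ]
(500, 370) [ 23.1 -26.2 -32. ]
```

>>> play_rows --motion '[[[0,2,30],[0,0,0]],[[0,2,30],[0,0,0]],[[0,2,30],[0,0,0]],[[0,2,30],[0,0,0]],[[0,2,16],[0,0,0]],[[0,0,0],[0,0,0]],[[0,0,0],[0,0,0]]]'

```text
time_s: 8.48
eef_pos: [516.3, 49.7, 163.0]
ee_rot: [-0.161, 0.602, 0.756, -0.202]
force: [0.7, 0.5, -0.6]
grip_width: 0.508
```

```bash
python3 -c "
from h import *
s=ctrl.sense();show(s,(118,-25,15))"
```

```text
tcp in bed [121.8 -26.7  60.2] force bed [-0.9 -0.3 -0.1] j [-0.06  0.66  1.23 -0.14  1.75 -1.85] t 8.4833 w 0.508200557265317
shift [-1.8  3.8 45.2] turn [ 0.  -0.  -0.1]
```

>>> play_rows --motion '[[[0,1,15],[0,0,0]],[[0,1,15],[0,0,0]],[[0,0,10],[0,0,0]],[[0,0,3],[0,0,0]],[[0,0,0],[0,0,0]],[[0,0,0],[0,0,0]]]'

```text
time_s: 8.98
eef_pos: [497.8, 45.8, 125.4]
ee_rot: [-0.16, 0.602, 0.756, -0.202]
force: [-0.3, -0.4, -1.0]
grip_width: 0.507
```

```bash
python3 -c "
from h import *
s=ctrl.sense();show(s,(112,-22,12))"
```

```text
tcp in bed [119.3 -27.1  18.2] force bed [-0.2  0.3 -1.1] j [-0.07  0.66  1.34 -0.15  1.64 -1.84] t 8.9833 w 0.5068905030785307
shift [-5.   7.3  6.2] turn [ 0.1  0.  -0. ]
```

Slow contact with the bed.

>>> play_rows --motion '[[[0,0,2],[0,0,0]],[[0,0,1],[0,0,0]],[[0,0,1],[0,0,0]],[[0,0,0],[0,0,0]],[[0,0,0],[0,0,0]]]'

```text
time_s: 9.4
eef_pos: [494.9, 45.4, 120.9]
ee_rot: [-0.161, 0.601, 0.756, -0.203]
force: [-0.7, -0.0, -0.6]
grip_width: 0.507
```

>>> play_rows --motion '[[[0,0,1],[0,0,0]],[[0,0,0.5],[0,0,0]],[[0,0,0],[0,0,0]],[[0,0,0],[0,0,0]]]'

```text
time_s: 9.73
eef_pos: [494.2, 45.2, 119.6]
ee_rot: [-0.161, 0.601, 0.756, -0.202]
force: [1.0, 1.0, 0.0]
grip_width: 0.507
```

```bash
python3 -c "
from h import *
s=ctrl.sense();show(s,(112,-22,12))"
```

```text
tcp in bed [119.6 -27.4  11.3] force bed [-1.1 -0.7  0.6] j [-0.07  0.66  1.35 -0.15  1.63 -1.84] t 9.7333 w 0.5069589797534914
shift [-5.4  7.6 -0.7] turn [ 0. -0. -0.]
```

>>> play_rows --motion '[[[-2,2,0.3],[0,0,0]],[[-1,2,0.3],[0,0,0]],[[-1,1,0.3],[0,0,0]],[[0,0,0],[0,0,0]],[[0,0,0],[0,0,0]]]'

```text
time_s: 10.15
eef_pos: [499.3, 42.4, 117.0]
ee_rot: [-0.161, 0.601, 0.756, -0.202]
force: [1.2, 2.2, 7.6]
grip_width: 0.507
```

```bash
python3 -c "
from h import *
s=ctrl.sense();show(s,(112,-22,12))"
```

```text
tcp in bed [114.5 -23.4  11.3] force bed [ 2.4 -1.9  7.4] j [-0.07  0.67  1.34 -0.15  1.63 -1.84] t 10.15 w 0.5072782389161586
shift [-1.4  2.5 -0.7] turn [ 0.1 -0.  -0. ]
```

>>> play_rows --motion '[[[-1,1,0.3],[0,0,0]],[[0,1,0],[0,0,0]],[[0,0,0],[0,0,0]],[[0,0,0],[0,0,0]]]'

```text
time_s: 10.48
eef_pos: [500.0, 41.8, 116.7]
ee_rot: [-0.162, 0.601, 0.756, -0.203]
force: [-7.3, 2.6, 14.7]
grip_width: 0.504
```

```bash
python3 -c "
from h import *
s=ctrl.sense();show(s,(112,-22,12))"
```

```text
tcp in bed [113.9 -22.8  11.3] force bed [13.  -4.2  9.5] j [-0.07  0.68  1.33 -0.15  1.63 -1.84] t 10.4833 w 0.504222373819944
shift [-0.8  1.9 -0.7] turn [-0.1 -0.   0. ]
```

>>> play_rows --motion '[[[-1,0,-0.5],[0,0,0]],[[-1,0,0],[0,0,0]],[[0,0,0],[0,0,0]],[[0,0,0],[0,0,0]]]'

```text
time_s: 10.82
eef_pos: [500.1, 41.1, 116.7]
ee_rot: [-0.163, 0.601, 0.756, -0.203]
force: [-9.1, 6.9, 13.1]
grip_width: 0.503
```

```bash
python3 -c "
from h import *
s=ctrl.sense();show(s,(112,-22,12))"
```

```text
tcp in bed [113.9 -22.   11.2] force bed [12.9 -8.8  7.7] j [-0.08  0.68  1.33 -0.15  1.64 -1.85] t 10.8167 w 0.5033706630271505
shift [ 0.   1.9 -0.8] turn [-0.2 -0.2  0.1]
```

>>> play_rows --motion '[[[-1,0,0],[0,0,0]],[[-0.5,0.5,0],[0,0,0]],[[0,0,0],[0,0,0]],[[0,0,0],[0,0,0]]]'

```text
time_s: 11.15
eef_pos: [500.2, 40.3, 116.7]
ee_rot: [-0.164, 0.6, 0.756, -0.203]
force: [-12.9, 10.1, 15.8]
grip_width: 0.506
```

Run:
```python
from h import *
s=ctrl.sense();show(s,(112,-22,12))
im=ctrl.capture("scene")[:,:,::-1].copy();C=cam("scene")
P2=P
im=cv2.resize(im,None,fx=6,fy=6,interpolation=cv2.INTER_CUBIC)
o=(proj(C,bed(P,np.array([[60,-70,40]])))*6).astype(int)[0]
cv2.imwrite("pics/c1.png",im[o[1]-300:o[1]+300,o[0]-400:o[0]+400])
```

```text
tcp in bed [114.  -21.2  11.2] force bed [ 16.9 -12.8   8.5] j [-0.08  0.68  1.33 -0.15  1.64 -1.85] t 11.15 w 0.5061578790221375
shift [ 0.8  2.  -0.8] turn [-0.3 -0.2  0.2]
```

View pics/c1.png

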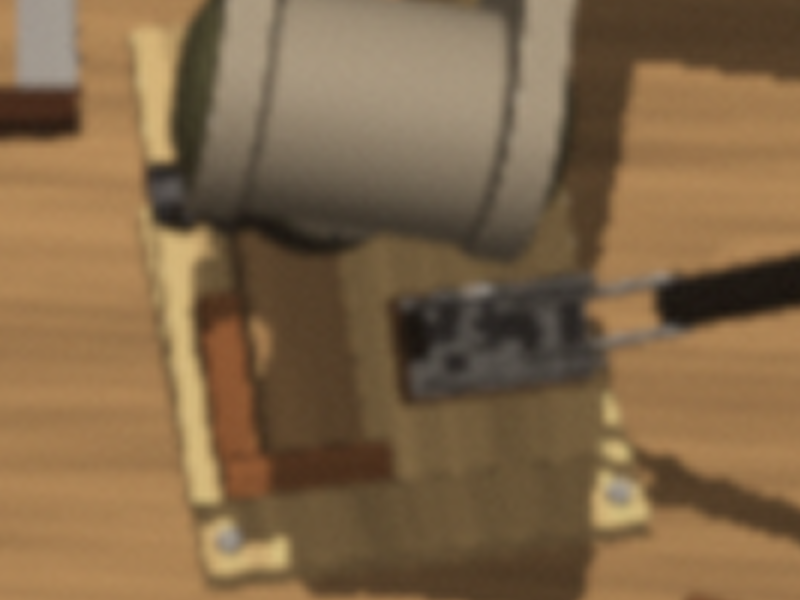

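The blank sits against the fence (edge at column 255) and on the ledge (row 450), and the contact forces agree. Releasing and backing off.

>>> play_rows --motion '[[[0,0,0],[0,0,0]],[[0,0,0],[0,0,0]],[[0,0,0],[0,0,0]],[[0,0,0],[0,0,0]],[[0,0,0],[0,0,0]],[[0,0,0],[0,0,0]],[[0,0,0],[0,0,0]],[[0,0,0],[0,0,0]]]' --fingers 75

```text
time_s: 11.87
eef_pos: [502.0, 38.3, 115.1]
ee_rot: [-0.161, 0.601, 0.756, -0.203]
force: [-0.1, 0.4, 0.9]
grip_width: 0.88
```

>>> play_rows --motion '[[[0,0,-10],[0,0,0]],[[0,0,-30],[0,0,0]],[[0,0,-35],[0,0,0]],[[0,0,-35],[0,0,0]],[[0,-10,-35],[0,0,0]],[[0,-10,-35],[0,0,0]],[[0,-10,-25],[0,0,0]],[[0,0,0],[0,0,0]],[[0,0,0],[0,0,0]]]'

```text
time_s: 12.62
eef_pos: [576.9, 55.6, 308.4]
ee_rot: [-0.16, 0.602, 0.756, -0.202]
force: [0.2, 0.4, -1.2]
grip_width: 0.877
```

Run:
```python
from h import *
s=ctrl.sense();show(s,(40,-210,230))
for c,f,w in [("wrist",2,0),("side",6,1)]:
    im=ctrl.capture(c)[:,:,::-1].copy();C=cam(c,s);cv2.imwrite(f"pics/d_{c}.png",im)
    im=cv2.resize(im,None,fx=6,fy=6,interpolation=cv2.INTER_CUBIC)
    for e in box(0,190,-44,0,0,44):
        q=(proj(C,bed(P,np.array(e)))*6).astype(int).tolist();cv2.line(im,q[0],q[1],(255,0,0),2)
    o=(proj(C,bed(P,np.array([[60,-70,40]])))*6).astype(int)[0];print(c,o/6)
    h=300 if c=="side" else 700
    cr=im[max(0,o[1]-h):o[1]+h,max(0,o[0]-h*4//3):o[0]+h*4//3];print(cr.shape)
    sc=600/(2*h);cv2.imwrite(f"pics/e_{c}.png",cv2.resize(cr,None,fx=sc,fy=sc))
```

```text
tcp in bed [142.1 -18.8 216.3] force bed [-0.9 -0.3 -0.8] j [-0.05  0.74  0.72 -0.16  2.18 -1.9 ] t 12.6167 w 0.8773599917109263
shift [191.2 102.1 -13.6] turn [ 0.1  0.  -0. ]
wrist [334.16666667 273.66666667]
(1400, 1866, 3)
side [266.16666667 262.5       ]
(600, 800, 3)
```

View pics/e_wrist.png

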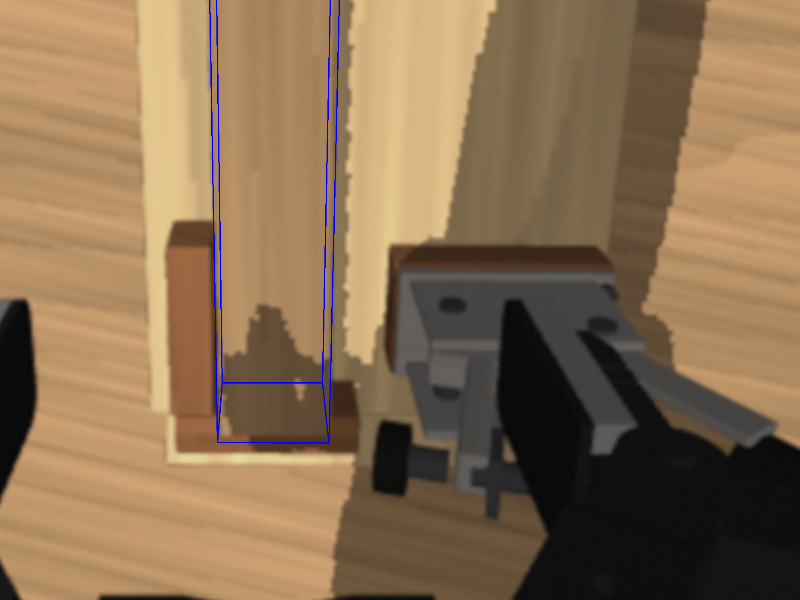

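The blank matches the home outline: flush with the fence and down on the ledge, with the pad still open beside it (390,460). Next I close the fingers and go to the inner side of the handle.

>>> play_rows --motion '[[[20,15,0],[0,0,0]],[[20,15,2],[0,0,0]],[[20,15,2],[0,0,0]],[[20,15,2],[0,0,0]],[[20,15,2],[0,0,0]],[[20,15,2],[0,0,0]],[[21,11,1],[0,0,0]],[[0,0,0],[0,0,0]],[[0,0,0],[0,0,0]],[[0,0,0],[0,0,0]]]' --fingers 0

```text
time_s: 13.55
eef_pos: [624.6, 210.7, 247.2]
ee_rot: [-0.161, 0.601, 0.756, -0.203]
force: [-0.6, 0.1, 1.4]
grip_width: -0.004
```

Run:
```python
from h import *
s=ctrl.sense();show(s,(41,-165,155))
im=ctrl.capture("wrist")[:,:,::-1].copy();C=cam("wrist",s)
im=cv2.resize(im,(800,600),interpolation=cv2.INTER_CUBIC)
for r in (55,120,155):
    q=(proj(C,bed(P,np.array([[40,-140-r*.54,65+r*.8415]])))*800/560).astype(int)[0].tolist();print(q);cv2.circle(im,q,5,(0,0,255),1)
cv2.imwrite("pics/f1.png",im)
```

```text
tcp in bed [  41.  -159.2  204. ] force bed [ 1.2 -0.2  0.9] j [ 0.16  1.05  0.29 -0.04  2.32 -1.66] t 13.55 w -0.004192513930191779
shift [ 5.8  0.1 49. ] turn [-0.1 -0.  -0. ]
[423, 316]
[521, 360]
[600, 396]
```

View pics/f1.png

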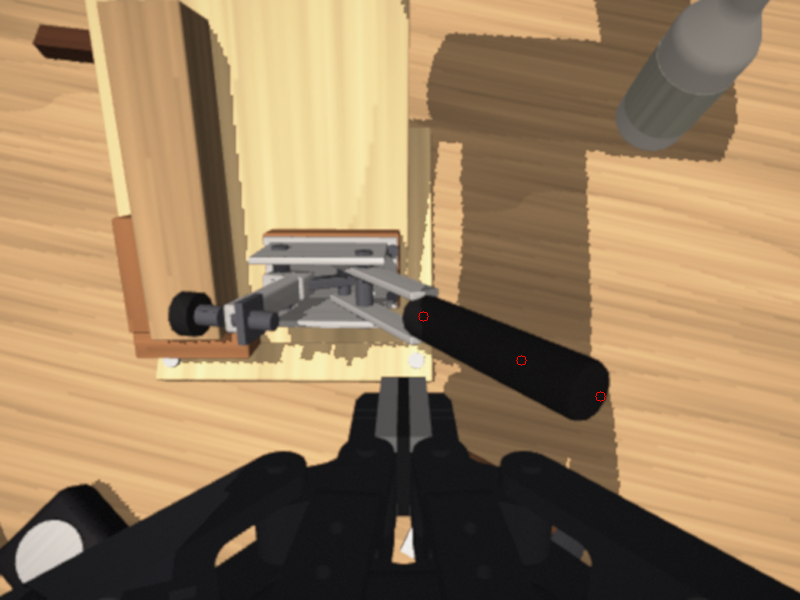

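The red marks lie on the handle (521,360), with the handle's true centre about 2 mm up-slope. The shut fingertips are on its inner side, the way ahead is clear, and the blank is still home.

>>> play_rows --motion '[[[2,-1,20],[0,0,0]],[[3,-1,20],[0,0,0]],[[1,0,9],[0,0,0]],[[0,0,0],[0,0,0]],[[11,0,2],[0,0,0]],[[11,0,3],[0,0,0]],[[11,0,3],[0,0,0]],[[10,0,3],[0,0,0]],[[7,0,8],[0,0,0]],[[7,0,9],[0,0,0]],[[6,0,9],[0,0,0]],[[0,0,0],[0,0,0]],[[0,0,0],[0,0,0]]]'

```text
time_s: 14.68
eef_pos: [565.3, 269.4, 174.2]
ee_rot: [-0.161, 0.601, 0.756, -0.203]
force: [-0.5, -0.2, 0.7]
grip_width: 0.002
```

```bash
python3 -c "
from h import *
s=ctrl.sense();show(s,(43,-237,98))"
```

```text
tcp in bed [  43.2 -229.8  118.5] force bed [0.8 0.  0.4] j [ 0.25  0.92  0.73  0.01  2.01 -1.54] t 14.6833 w 0.0024197579750415642
shift [ 7.2  0.2 20.5] turn [-0.   0.   0.1]
```

>>> play_rows --motion '[[[4,0,7],[0,0,0]],[[3,0,7],[0,0,0]],[[2,0,7],[0,0,0]],[[2,0,6],[0,0,0]],[[1,0,5],[0,0,0]],[[0,0,0],[0,0,0]]]'

```text
time_s: 15.18
eef_pos: [547.0, 277.3, 146.0]
ee_rot: [-0.161, 0.601, 0.756, -0.202]
force: [3.4, 2.8, 3.0]
grip_width: -0.002
```

```bash
python3 -c "
from h import *
s=ctrl.sense();show(s,(43,-242,65))"
```

```text
tcp in bed [  43.  -241.6   86.1] force bed [-1.9 -1.9  4.6] j [ 0.27  0.9   0.85  0.02  1.92 -1.53] t 15.1833 w -0.001684826259022151
shift [ 0.4 -0.  21.1] turn [ 0.1 -0.   0. ]
```

Resistance of 4.6 N, as expected past the point where the pad meets the blank. Continuing to the stop.

>>> play_rows --motion '[[[0,0,5],[0,0,0]],[[0,0,5],[0,0,0]],[[0,0,5],[0,0,0]],[[0,0,4],[0,0,0]],[[0,0,3],[0,0,0]],[[0,0,0],[0,0,0]],[[0,0,0],[0,0,0]]]'

```text
time_s: 15.77
eef_pos: [536.5, 274.0, 127.3]
ee_rot: [-0.161, 0.601, 0.756, -0.203]
force: [0.1, -0.2, -0.2]
grip_width: 0.002
```

```bash
python3 -c "
from h import *
s=ctrl.sense();show(s,(43,-242,60))"
```

```text
tcp in bed [  43.1 -240.8   64.4] force bed [-0.1  0.2 -0.2] j [ 0.27  0.89  0.92  0.02  1.86 -1.53] t 15.7667 w 0.0020525271024163074
shift [1.2 0.1 4.4] turn [-0.  0. -0.]
```

>>> play_rows --motion '[[[0,0,2],[0,0,0]],[[0,0,1],[0,0,0]],[[0,0,1],[0,0,0]],[[0,0,0],[0,0,0]],[[0,0,0],[0,0,0]]]'

```text
time_s: 16.18
eef_pos: [536.1, 273.8, 126.6]
ee_rot: [-0.159, 0.602, 0.756, -0.2]
force: [7.1, 1.7, 14.6]
grip_width: 0.002
```

```bash
python3 -c "
from h import *
s=ctrl.sense();show(s,(43,-242,60))"
```

```text
tcp in bed [  43.1 -240.6   63.5] force bed [ 1.  -0.1 16.3] j [ 0.27  0.88  0.93  0.02  1.85 -1.53] t 16.1833 w 0.0024212003549374805
shift [1.4 0.  3.5] turn [ 0.3 -0.  -0. ]
```

The handle is on its stop (16 N, no further travel). Backing off and checking.

>>> play_rows --motion '[[[0,0,-10],[0,0,0]],[[0,0,-25],[0,0,0]],[[0,0,-35],[0,0,0]],[[0,-5,-35],[0,0,0]],[[0,-20,-35],[0,0,0]],[[-10,-30,-20],[0,0,0]],[[-20,-30,0],[0,0,0]],[[-20,-30,0],[0,0,0]],[[0,0,0],[0,0,0]],[[0,0,0],[0,0,0]],[[0,0,0],[0,0,0]],[[0,0,0],[0,0,0]]]'

```text
time_s: 17.18
eef_pos: [527.3, 221.1, 319.0]
ee_rot: [-0.161, 0.601, 0.756, -0.203]
force: [0.6, 0.1, -0.4]
grip_width: -0.001
```

Run:
```python
from h import *
s=ctrl.sense();show(s,(43,-242,60))
im=ctrl.capture("wrist")[:,:,::-1].copy();C=cam("wrist",s)
im=cv2.resize(im,(800,600),interpolation=cv2.INTER_CUBIC)
for q_ in (1.0,1.12):
  for r in (120,155):
    a=1-q_;q=(proj(C,bed(P,np.array([[42,-140-r*np.cos(a),65+r*np.sin(a)]])))*800/560).astype(int)[0].tolist();print(q_,r,q);cv2.circle(im,q,5,(0,0,255) if q_>1 else (0,255,0),1)
for e in box(0,190,-44,0,0,44):
    q=(proj(C,bed(P,np.array(e)+[2,1,0]))*800/560).astype(int).tolist();cv2.line(im,q[0],q[1],(255,0,0),1)
cv2.imwrite("pics/g1.png",im)
```

```text
tcp in bed [ 157.  -191.3  220. ] force bed [-0.8  0.  -0. ] j [ 0.2   0.72  0.73 -0.02  2.21 -1.61] t 17.1833 w -0.0008316023926736058
shift [ 50.7 114.2 159.9] turn [-0.1  0.   0. ]
1.0 120 [506, 451]
1.0 155 [558, 451]
1.12 120 [500, 440]
1.12 155 [549, 436]
```

View pics/g1.png

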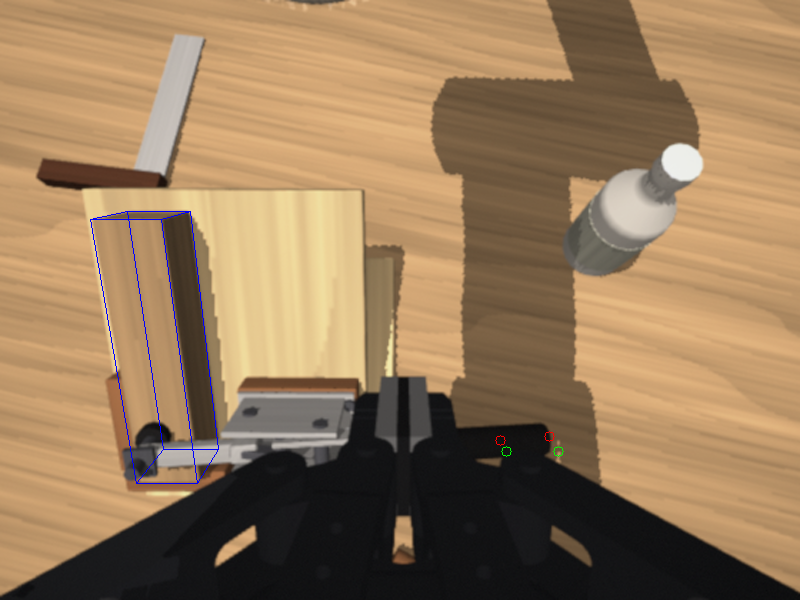

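The blank lies on the home outline with the pad down on it (150,445). The handle's end matches the q = 1.12 mark (549,436), and the arm is clear. Handing in.

```bash
python3 -c "
from rig import ctrl
print(ctrl.finish_job())"
```

```text
the job is handed in; nothing more can be done
None
```

The long pine blank is clamped home on the jig bed and the job is handed in; no verdict is reported on hand-in. It took about 17 s on the robot's clock.

- **Placing:** I gripped the long pine blank, not the offcut or the pink bar. I set it on the bed with the clamp open and nudged it against the ledge and fence until it met resistance (about 17 N and 13 N), then released it.
- **Clamping:** I pushed the handle down with shut fingers. It resisted at about 5 N, then snapped over centre, and a further push met the stop at about 16 N.
- **Last checks:** After backing off, the force on the tool was near zero. The last wrist picture showed the blank on its expected outline, the pad down on it and the handle's end at the mark for its stop.
- **Small disagreement:** When the blank touched ledge and fence, my bed position estimate was about 2 mm off along the slope and 1 mm across. I relied on the contact there.
- **Not checked separately:** I did not take a final picture of the whole bench. The try square and glue bottle stood in place in the last picture, and no unexpected contact showed in the force readings.

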